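# Clear the tall bottles into the caddy and ring for it

### The arm

A 6-joint arm with a two-finger parallel gripper is mounted at the origin on the work surface. World frame = base frame: x ahead of the robot, y to its left, z up, the work surface at z = 0. Lengths are in m, angles in rad, forces in N, time in s.
With the tool pointing down it reaches from about 0.35 to 0.85 m from the base axis. Payload 8.1 kg.
Tool frame: the origin (TCP) lies on the centre line of the jaws, within the pads' length; the fingertips stand 19 mm ahead of it and the grasp point (between the pads) is the TCP (robot.tips_ahead is the distance from the TCP to the fingertips, in m); y points along the fingers, z is the direction in which the jaws open and shut, and the axes are right-handed (so a half turn about y gives the same grasp; the last joint's range is limited). The gripper opens to 93 mm and grips with 3 to 60 N. Pads are 15 mm wide; open, the fingers measure 128 mm over their backs; the gripper's body (75 mm by 188 mm) begins 65 mm behind the grasp point.
Start: joints at [-1.373, 0.13, 1.488, -0, 1.523, -0.085], TCP at [0.167, -0.576, 0.238] pointing down, gripper open.
Joint ranges: [-2.96, 2.96], [-0.89, 2.26], [0.02, 2.5], [-1.34, 4.48], [0, 2.73], [-2.66, 2.66]. Speed limits (rad/s): [2.39, 2.39, 2.79, 3.14, 3.14, 3.14].

### API

Orientations are given as a rotation vector (axis times angle).
In Python, from plant import robot, imaging, models gives the robot as it stands.
- The arm moves only by the tool carry_out, never from a script. Its argument "motion" is one flat list of numbers, 7 for each row, row after row: the shift along the tool's x, y, z in m, then the turn, a rotation vector about the tool's x, y, z in degrees, then the opening, from -1 (shut) to 1 (fully open). A call has exactly 5 rows; each row shifts and turns the pose as measured when the row begins, along the tool's axes as they then stand; what a row does not reach is not made up. A row lasts 1/10 s, in which the tool goes at most 50 mm and 8.59 degrees, less where a joint would pass 70% of its speed; a pose out of reach is approached as far as the arm can. A call is refused whole if a number of a shift passes 0.05 or a number of a turn 8.59, either way. A call with a gripper value outside its range is refused whole. The fingers move at their own pace and stop on an object; "squeeze" is the grip in N (left out, the last holds). Time passes only in rows, so rows that do not move let the fingers close, or fill a call up. It gives the time, the measured TCP pose, the force and the opening at its end, in the units of the state.
- robot.read_state(): the state, without advancing time (a new reading comes with each control period).
- imaging.read_camera(name): name is "scene" or "top" or "wrist"; returns the picture (480x640x3 uint8, blue, green, red); there is no depth.
- imaging.camera_model(name): a dict with "K" (3x3 intrinsics, pixels), "position" and "orientation" of the camera in the world. Camera axes: x right, y down, z forward; pixel columns grow to the right and rows downward; lengths in m; the calibration is good to about 2 mm. A picture is of the moment at which its call begins: read the wrist's pose just before it. camera_model takes no time and is no camera call; for the wrist camera it gives the pose at the moment of the call.
- robot.close_job(): hands the job in, once; it reports no verdict.
Trained networks look in the newest picture that a camera, given by its name, has taken for a name from the list of things; names that differ only in an ending like _2 or _b are one class to them, and where a whole thing is asked for, a point or a joint stands for the part that bears it (a point fixed in the world has none). Each returns a list of dicts, best first, with "confidence" (0 to 1); they miss things now and then, are a little off and sometimes report something else, mostly with a low value. They report only what shows in the picture. A call takes as long as a camera call.
- models.outline_of(camera, thing): "pixels" (480x640 bool, what is visible of it) and "pixel" ([column, row] in pixels, amid what is visible of it).
The state is a dict: "t": time; "q": joint angles; "dq": joint speeds; "joint_torque": joint torques, N m; "tool_pos": TCP position; "orientation": TCP orientation; "force": force on the tool from outside, world axes, zero at the start; "wrist_torque": the same for the moment, N m; "opening": finger opening in m.
Only numpy, scipy, OpenCV 4.12 (cv2) and the standard library are available. Lean on these libraries where they do the work, as an engineer would, in place of code of your own. Each camera call takes 0.05 s, during which the arm holds its last target.

### The job

Clear the sideboard for dusting: stand the stout tall bottle in the empty wide cell of the wooden caddy and the slim tall bottle in an empty narrow cell, keeping them upright and lowering each to the cell's floor before letting go. Then ring for the caddy to be fetched by pressing the desk bell's plunger fully down and letting it come back up. Leave everything else standing where it is.

Things in the scene. Friction and masses are not known exactly. Their poses are not given: they have to be found in the camera images.
- stout: the stout tall bottle, round, amber glass, 68 mm diameter, 202 mm high, 0.35 to 0.7 kg; straight to 100 mm, then tapers to a straight black screw cap 30 mm in diameter from 142 to 202 mm, which is the place to grip it. Origin at the centre of its underside, z up. It stands loose on the table, its place exchanged at random with the slim bottle's
- slim: the slim tall bottle, round, white with a brass cap, 44 mm diameter, 185 mm high, 0.2 to 0.4 kg; straight to 95 mm, then tapers to a straight cap 26 mm in diameter from 130 to 185 mm, which is the place to grip it. Origin at the centre of its underside, z up. It stands loose on the table
- caddy: open wooden bottle caddy, 150 (x) by 186 (y) by 80 mm high, fixed, yaw varies. Origin: centre of its underside; x away from the robot, y left. Floor 10 mm thick; walls 6 mm thick, outer 80, dividers 70 mm high. Near row (-x): 2 wide cells; far row (+x): 3 narrow cells. One wide and one narrow cell, varying, are taken; empty ones have a thin cork disc on the floor
- wide_left (a point): point at the middle of the floor of the left wide cell of the caddy (x -30, y 45, z 10 mm in the caddy's frame; axes as the caddy's), inside 78 mm along the caddy's x by 84 mm along its y
- wide_right (a point): point at the middle of the floor of the right wide cell of the caddy (x -30, y -45, z 10 mm in the caddy's frame; axes as the caddy's), inside 78 mm along the caddy's x by 84 mm along its y
- narrow_left (a point): point at the middle of the floor of the left narrow cell of the caddy (x 42, y 60, z 10 mm in the caddy's frame; axes as the caddy's), inside 54 by 54 mm
- narrow_mid (a point): point at the middle of the floor of the middle narrow cell of the caddy (x 42, y 0, z 10 mm in the caddy's frame; axes as the caddy's), inside 54 by 54 mm
- narrow_right (a point): point at the middle of the floor of the right narrow cell of the caddy (x 42, y -60, z 10 mm in the caddy's frame; axes as the caddy's), inside 54 by 54 mm
- short_jar: short clear glass jar with a steel lid, 58 mm diameter, 90 mm high, already standing in one of the wide cells: that cell is taken. Origin at the centre of its underside
- bitters: tiny amber bottle with a black cap, 38 mm diameter, 100 mm high, already standing in one of the narrow cells: that cell is taken. Origin at the centre of its underside
- bell (a joint): stroke of the desk bell's sprung plunger: 0 = up (at rest), 0.008 m = fully down on its stop; about 1 N to start it, 4.5 N to bottom it; it springs back by itself
- bell_top (a point): centre of the top of the bell's plunger, a flat steel button 22 mm in diameter, 58 mm above the table at rest, pressed straight down. It sticks up from the middle of a low brass dome (74 mm diameter, 41 mm high) on a dark round foot of 84 mm, fixed on the table; the point moves with the plunger
- tumbler: empty glass tumbler, 72 mm diameter, 85 mm high, loose, standing between the two tall bottles; a bystander. Origin at the centre of its underside
- pot: round terracotta pot with a lid, 120 mm diameter, 124 mm high, loose, beyond the bottles; a bystander. Origin at the centre of its underside
- candle: squat white pillar candle holder, 76 mm diameter, 64 mm high, loose, to the left near the robot; a bystander. Origin at the centre of its underside

How it is judged:
On the way, in this order (a step that is already met when the one before it is completed fails the run):
1. both bottles stand released in the caddy, the stout one in a wide cell, the slim one in a narrow cell (((horizontal distance between stout and wide_left below 0.016 m and z of stout in the frame of wide_left below 0.006 m) or (horizontal distance between stout and wide_right below 0.016 m and z of stout in the frame of wide_right below 0.006 m)) and angle between each of stout, slim's own z axis and vertical below 0.12 rad and linear speed of each of stout, slim below 0.03 m/s and contact force between the fingers and stout below 0.1 N and ((horizontal distance between slim and narrow_left below 0.014 m and z of slim in the frame of narrow_left below 0.006 m) or (horizontal distance between slim and narrow_mid below 0.014 m and z of slim in the frame of narrow_mid below 0.006 m) or (horizontal distance between slim and narrow_right below 0.014 m and z of slim in the frame of narrow_right below 0.006 m)) and contact force between the fingers and slim below 0.1 N), for 0.2 s.
2. the bell's plunger is pressed fully down (at least 7 of its 8 mm) (value of joint bell above 0.007 m), for 0.02 s.
At the end, for the whole second after the job is handed in: Stout bottle on the floor (6 mm) of a wide cell, within 16 mm of its middle, slim one of a narrow cell (14 mm); both upright to 0.12 rad, at rest, released; bell plunger back up (2 mm); jar, tiny bottle, tumbler, pot and candle upright to 0.15 rad and within 30 mm of where they stood (all of step 1 and value of joint bell below 0.002 m and angle between each of short_jar, bitters, tumbler, pot, candle's own z axis and vertical below 0.15 rad); the robot touches nothing.
It fails at once if a tall bottle is tipped by more than 0.6 rad (angle between any of stout, slim's own z axis and vertical above 0.6 rad).
It fails at once if a tall bottle is let go over the caddy with its foot more than 25 mm above the cell's floor ((contact force between the fingers and stout below 0.05 N and z of stout in the frame of caddy above 0.035 m and x of stout in the frame of caddy between -0.08 and 0.08 m and y of stout in the frame of caddy between -0.1 and 0.1 m) or (contact force between the fingers and slim below 0.05 N and z of slim in the frame of caddy above 0.035 m and x of slim in the frame of caddy between -0.08 and 0.08 m and y of slim in the frame of caddy between -0.1 and 0.1 m)).
It fails at once if a bystander is shifted by more than 30 mm (distance of any of short_jar, bitters, tumbler, pot, candle from where it was at the start of the episode above 0.03 m).
It also fails if it takes over 69 s, if anything falls off the work surface, if the arm or the gripper's body presses on something with over 40 N, if the wrist force passes 120 N, or if a joint passes its speed limit or range.

## Working session

There is one attempt and no reset: what is moved stays moved. The work goes in short steps, Python scripts to look and compute and a tool call to move; the robot and the scene stay as the last step left them, time stands still between calls to the robot, and variables do not carry over. Pictures are saved under pics/ and viewed, and the job is handed in when it is done.

Besides the shell and the picture viewer there is one more tool, called after ">>>" as name(argument=value, ...), one argument or row to a line, values as JSON. carry_out: Moves the arm, as the interface text tells. Its arguments: {"type":"object","properties":{"motion":{"type":"array","items":{"type":"number"}},"squeeze":{"type":"number"}},"required":["motion"]}

```bash
mkdir -p pics; ls; python3 - <<'E'
from plant import robot, imaging, models
import cv2
s=robot.read_state();print(s)
for n in ("scene","top"):
    cv2.imwrite(f"pics/{n}0.png",imaging.read_camera(n));print(n,imaging.camera_model(n))
E
```

```text
pics
{'t': 0.0, 'q': array([-1.37343504e+00,  1.31143707e-01,  1.48925580e+00,  1.12935330e-05,
        1.52298704e+00, -8.54156834e-02]), 'dq': array([0.00036782, 0.00092441, 0.00020229, 0.00017885, 0.00027784,
       0.00059685]), 'joint_torque': array([-1.08884840e-03, -5.59830987e+01, -4.91769075e+01,  7.66411331e-02,
        3.50846106e-02, -1.25898000e-04]), 'tool_pos': array([ 0.16732788, -0.57565336,  0.23661073]), 'orientation': array([-0.29471412,  2.07174248, -2.06799649]), 'force': array([ 0.21670826,  1.03131231, -0.17699749]), 'wrist_torque': array([ 0.02512526, -0.04764058, -0.00770214]), 'opening': 0.09308913722196539}
scene {'K': array([[437.18650854,   0.        , 322.96605592],
       [  0.        , 437.18650854, 228.16871577],
       [  0.        ,   0.        ,   1.        ]]), 'position': array([ 0.98333549, -0.35120964,  0.66295454]), 'orientation': array([-2.14374243, -1.08539344,  0.45774414])}
top {'K': array([[452.55113947,   0.        , 325.11147694],
       [  0.        , 452.55113947, 228.52415144],
       [  0.        ,   0.        ,   1.        ]]), 'position': array([ 0.35938987, -0.02449052,  1.060592  ]), 'orientation': array([-2.11506877,  2.14856467, -0.13669529])}
```

View pics/scene0.png

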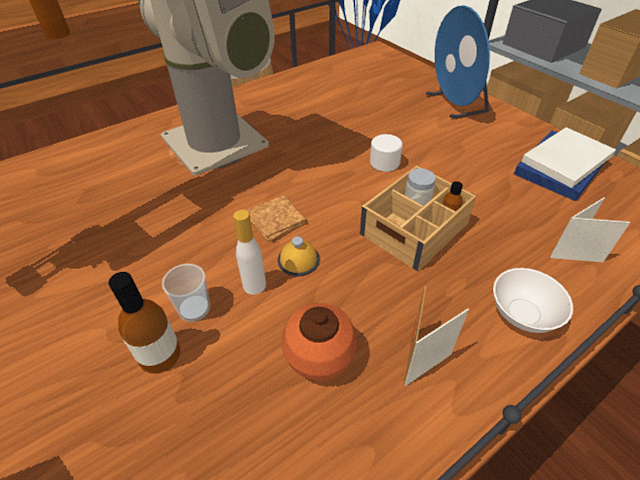

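View pics/top0.png

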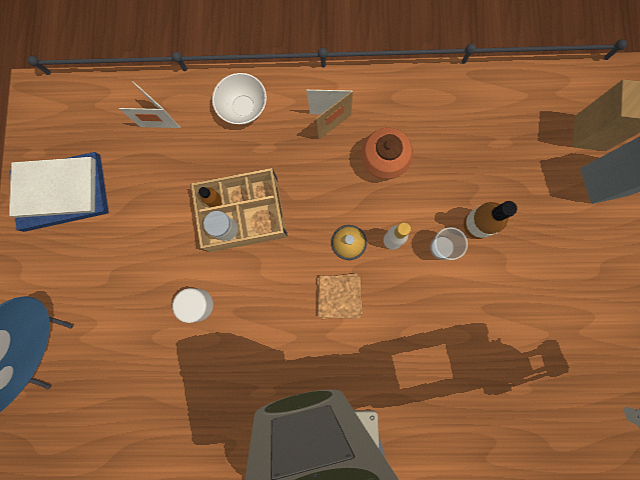

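```bash
cat > h.py <<'E'
import numpy as np, cv2
from scipy.spatial.transform import Rotation as R
from scipy.optimize import minimize
from plant import robot, imaging, models
def proj(cm,P):
    Rm=R.from_rotvec(cm["orientation"]).as_matrix()
    c=(np.asarray(P)-cm["position"])@Rm
    u=c@np.asarray(cm["K"]).T
    return u[:,:2]/u[:,2:]
PROF={"stout":[(0,.034),(.1,.034),(.142,.015),(.202,.015)],
"slim":[(0,.022),(.095,.022),(.13,.013),(.185,.013)],
"tumbler":[(0,.03),(.085,.036)],"pot":[(0,.04),(.05,.06),(.09,.05),(.124,.02)],"candle":[(0,.038),(.064,.038)],
"bell":[(0,.042),(.008,.042)],"short_jar":[(0,.029),(.09,.029)]}
A=np.linspace(0,2*np.pi,40,endpoint=False)
def sil(cm,name,p,S=4):
    m=np.zeros((480*1,640),np.uint8)
    if name=="caddy":
        c,s=np.cos(p[2]),np.sin(p[2])
        P=[(p[0]+c*x-s*y,p[1]+s*x+c*y,z) for x in(-.075,.075) for y in(-.093,.093) for z in(0,.08)]
        h=[cv2.convexHull(proj(cm,P).astype(np.float32))]
    else:
        pr=PROF[name];h=[]
        ring=lambda z,r:np.c_[p[0]+r*np.cos(A),p[1]+r*np.sin(A),0*A+z]
        for a,b in zip(pr[:-1],pr[1:]):
            h.append(cv2.convexHull(proj(cm,np.r_[ring(*a),ring(*b)]).astype(np.float32)))
    out=np.zeros((480,640),np.uint8)
    for q in h: cv2.fillConvexPoly(out,np.round(q*16).astype(np.int32),255,cv2.LINE_AA,4)
    return out/255.
def fit(name,masks,p0):
    def f(p): return sum(np.abs(sil(cm,name,p)-m).sum()/m.sum() for cm,m in masks)
    st=[.03,.03]+([.2] if len(p0)==3 else [])
    sx=np.vstack([p0]+[np.array(p0)+np.eye(len(p0))[i]*st[i] for i in range(len(p0))])
    r=minimize(f,p0,method="Nelder-Mead",options=dict(initial_simplex=sx,xatol=1e-4,fatol=1e-4))
    return r.x,r.fun/len(masks)
def back(cm,uv,z):
    d=R.from_rotvec(cm["orientation"]).as_matrix()@np.linalg.solve(cm["K"],[uv[0],uv[1],1])
    return cm["position"]+d*(z-cm["position"][2])/d[2]
E
python3 - <<'E'
from h import *
CM={n:imaging.camera_model(n) for n in("scene","top")}
for n in CM: imaging.read_camera(n)
pics={}
for th,z in [("stout",.1),("slim",.09),("caddy",.04),("tumbler",.04),("pot",.06),("candle",.03)]:
    ms={}
    for n in CM:
        o=models.outline_of(n,th)
        if o: ms[n]=o[0]["pixels"].astype(float); print(th,n,round(o[0]["confidence"],2),o[0]["pixel"],int(ms[n].sum()))
    p0=list(back(CM["top"],models.outline_of("top",th)[0]["pixel"],z)[:2])+([0.1] if th=="caddy" else [])
    for sel in (["scene","top"],["scene"],["top"]):
        x,e=fit(th,[(CM[n],ms[n]) for n in sel if n in ms],p0);print("  ",sel,np.round(x,4),round(e,3))
for n in CM:
    for o in models.outline_of(n,"bell")[:2]+models.outline_of(n,"bell_top")[:2]: print(n,o["confidence"],o["pixel"],o["pixels"].sum())
for n,uv in(("top",(349,240)),("scene",(297,241))): print(n,back(CM[n],uv,.058))
print(robot.read_state()["t"])
E
```

```text
stout top 0.71 [489.8, 217.7] 1410
   ['scene', 'top'] [ 0.5249 -0.3596] 0.07
   ['scene'] [ 0.5233 -0.3552] nan
   ['top'] [ 0.5249 -0.3596] 0.07
slim scene 0.77 [245.3, 255.8] 1667
slim top 0.77 [393.6, 234.3] 495
   ['scene', 'top'] [ 0.4896 -0.1578] 0.15
   ['scene'] [ 0.489  -0.1576] 0.139
   ['top'] [ 0.49   -0.1572] 0.161
caddy scene 0.84 [412.1, 220.2] 6250
caddy top 0.25 [386.4, 153.5] 2102
   ['scene', 'top'] [ 0.6494 -0.1123  0.2652] 2.511
   ['scene'] [-1.0302  0.8529  1.9667] 1.0
   ['top'] [ 0.6845 -0.1133  0.0055] 1.955
tumbler scene 0.6 [190.1, 289.5] 2049
tumbler top 0.68 [451.6, 244.3] 943
   ['scene', 'top'] [ 0.4711 -0.2726] 0.135
   ['scene'] [ 0.4687 -0.2719] 0.112
   ['top'] [ 0.4711 -0.274 ] 0.153
pot scene 0.78 [316.4, 343.5] 4674
pot top 0.57 [386.8, 153.2] 2107
   ['scene', 'top'] [ 0.6867 -0.1472] 0.064
   ['scene'] [ 0.6871 -0.1476] 0.054
   ['top'] [ 0.6859 -0.1473] 0.074
candle scene 0.62 [381.6, 153.8] 1011
candle top 0.69 [193.5, 305.2] 1128
   ['scene', 'top'] [0.3473 0.2987] 0.154
   ['scene'] [0.3449 0.3026] 0.167
   ['top'] [0.3477 0.2965] 0.134
scene 0.5 [297.4, 240.7] 102
scene 0.63 [187.5, 291.6] 2125
scene 0.53 [295.9, 242.3] 108
top 0.41 [349.9, 241.2] 73
top 0.29 [243.1, 208.3] 4308
top [ 0.48573174 -0.05496658  0.058     ]
scene [ 0.48968966 -0.05589597  0.058     ]
1.3h.py:34: RuntimeWarning: invalid value encountered in scalar divide
  return r.x,r.fun/len(masks)
```

```bash
python3 - <<'E'
import cv2
a=cv2.imread("pics/top0.png")[215:265,325:375];b=cv2.imread("pics/scene0.png")[220:290,265:335]
cv2.imwrite("pics/b.png",cv2.hconcat([cv2.resize(a,(400,400),interpolation=0),cv2.resize(b,(400,400),interpolation=0)]))
E
```

```text
(no output)
```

View pics/b.png

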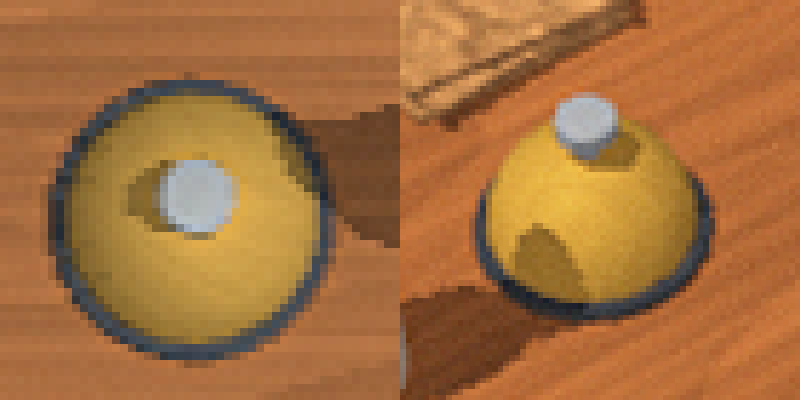

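```bash
cat > f2.py <<'E'
from h import *
CM={n:imaging.camera_model(n) for n in("scene","top")}
for n in CM: imaging.read_camera(n)
o=[q for q in models.outline_of("top","bell_top")+models.outline_of("top","caddy") if abs(q["pixel"][0]-243)<15 and q["pixels"].sum()>3500]
ms=[]
s=models.outline_of("scene","caddy")
s=[q for q in s if abs(q["pixel"][0]-412)<15]
if s: ms.append((CM["scene"],s[0]["pixels"].astype(float)))
if o: ms.append((CM["top"],o[0]["pixels"].astype(float)))
p0=[.55,.2,.1]
for sel in (ms,)+tuple([m] for m in ms): print(fit("caddy",sel,p0))
x,_=fit("caddy",ms,p0)
a=cv2.imread("pics/scene0.png");b=cv2.imread("pics/top0.png")
for im,n in((a,"scene"),(b,"top")):
    for nm,p in(("caddy",x),("stout",[.5249,-.3596]),("slim",[.4896,-.1578]),("tumbler",[.471,-.273])):
        c,_=cv2.findContours((sil(CM[n],nm,p)>.5).astype(np.uint8),0,2);cv2.drawContours(im,c,-1,(0,255,0),1)
    c,s=np.cos(x[2]),np.sin(x[2])
    for lx,ly,z in((-.03,-.045,.01),(.042,0,.01),(.042,-.06,.01),(-.03,.045,.09),(0,-.003,.07)):
        u=proj(CM[n],[(x[0]+c*lx-s*ly,x[1]+s*lx+c*ly,z)])[0];cv2.circle(im,(int(round(u[0])),int(round(u[1]))),1,(255,0,255),-1)
cv2.imwrite("pics/ov1.png",cv2.hconcat([cv2.resize(a[150:390,90:490],(800,480)),])) 
cv2.imwrite("pics/ov2.png",cv2.resize(b[140:270,170:540],None,fx=2.16,fy=2.16)) 
E
python3 f2.py
```

```text
(array([0.55961557, 0.19388281, 0.17842932]), np.float64(0.405677254937735))
(array([0.55993633, 0.19448148, 0.19355834]), np.float64(0.2761204481792717))
(array([0.56043643, 0.19328832, 0.17335163]), np.float64(0.5305480429719781))
```

View pics/ov1.png

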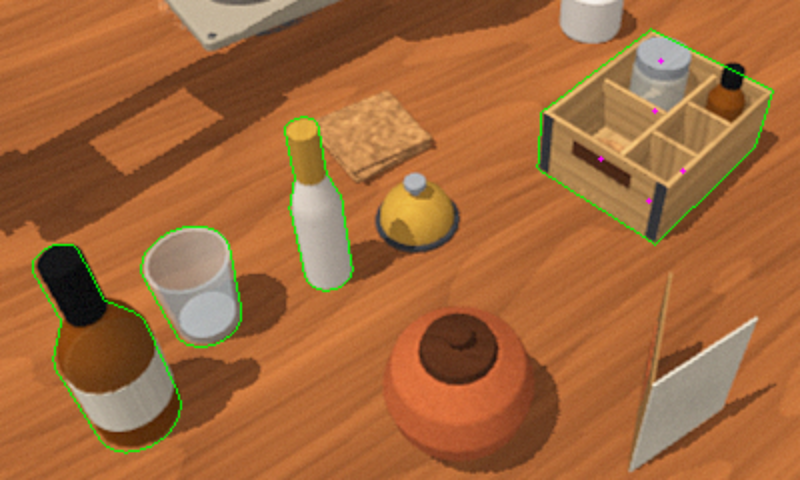

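View pics/ov2.png

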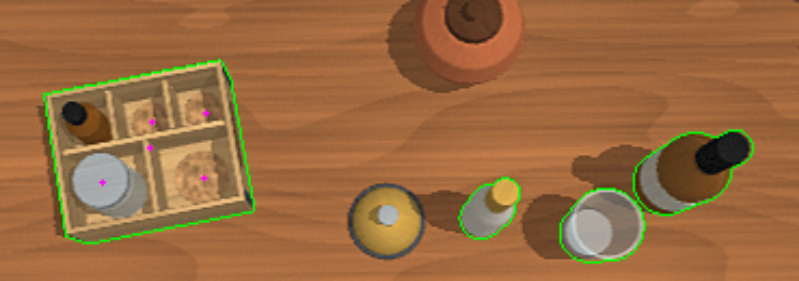

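```bash
cat > go.py <<'E'
import sys
from h import *
s=robot.read_state();Rm=R.from_rotvec(s["orientation"]).as_matrix()
print("t",s["t"],"pos",s["tool_pos"].round(4),"open",round(s["opening"],4),"F",s["force"].round(2));print(Rm.round(3))
# residual: want y=-z world, z axis horizontal at yaw of current
z=Rm[:,2].copy();z[2]=0
if len(sys.argv)>4: a=np.radians(float(sys.argv[4]));z=np.array([np.cos(a),np.sin(a),0])
z/=np.linalg.norm(z);y=np.array([0,0,-1.]);D=np.c_[np.cross(y,z),y,z]
print("turn deg",np.degrees(R.from_matrix(Rm.T@D).as_rotvec()).round(2),"yaw z",np.degrees(np.arctan2(z[1],z[0])).round(1))
if len(sys.argv)>3:
    t=np.array([float(v) for v in sys.argv[1:4]]);d=t-s["tool_pos"];print("world",d.round(4),"tool",(Rm.T@d).round(4))
E
python3 go.py .4896 -.1578 .24
```

```text
t 1.55 pos [ 0.1674 -0.5762  0.2376] open 0.0931 F [-0.56  0.51 -0.49]
[[-0.96  -0.     0.279]
 [-0.279  0.    -0.96 ]
 [ 0.    -1.    -0.   ]]
turn deg [0. 0. 0.] yaw z -73.8
world [0.3222 0.4184 0.0024] tool [-0.4261 -0.0024 -0.3119]
```

>>> carry_out(
  motion=[-0.03,0.0,-0.022,0,0,0,1,-0.04,0,-0.03,0,0,0,1,-0.04,0,-0.03,0,0,0,1,-0.04,0,-0.03,0,0,0,1,-0.04,0,-0.03,0,0,0,1],
  squeeze=25,
)

```text
t: 2.05
tool_pos: [0.3091, -0.3874, 0.2365]
orientation: [-0.286, 2.075, -2.077]
force: [1.1, -0.8, 0.2]
opening: 0.0927
```

>>> carry_out(
  motion=[-0.04,0,-0.03,0,0,0,1,-0.04,0,-0.03,0,0,0,1,-0.04,0,-0.03,0,0,0,1,-0.03,0,-0.022,0,0,0,1,-0.02,0,-0.015,0,0,0,1],
)

```text
t: 2.55
tool_pos: [0.4405, -0.2139, 0.2377]
orientation: [-0.284, 2.07, -2.077]
force: [-0.1, -0.4, 0.3]
opening: 0.093
```

```bash
python3 go.py .4896 -.1578 .24
```

```text
t 2.55 pos [ 0.4405 -0.2139  0.2377] open 0.093 F [-0.1  -0.38  0.29]
[[-0.963  0.003  0.271]
 [-0.271 -0.003 -0.963]
 [-0.002 -1.     0.004]]
turn deg [-0.21  0.   -0.12] yaw z -74.3
world [0.0491 0.0561 0.0023] tool [-0.0625 -0.0023 -0.0407]
```

>>> carry_out(
  motion=[-0.025,0,-0.016,0,0,0,1,-0.022,0,-0.014,0,0,0,1,-0.012,0,-0.008,0,0,0,1,-0.003,0,-0.002,0,0,0,1,0,0,0,0,0,0,1],
)

```text
t: 3.05
tool_pos: [0.4929, -0.1523, 0.2383]
orientation: [-0.288, 2.065, -2.073]
force: [-0.9, -1.3, -0.0]
opening: 0.0929
```

```bash
python3 go.py .4896 -.1578 .16; python3 - <<'E'
from h import *
cv2.imwrite("pics/w1.png",imaging.read_camera("wrist"))
cm=imaging.camera_model("wrist"); print(proj(cm,[(.4896,-.1578,.185)]))
E
```

```text
t 3.05 pos [ 0.4929 -0.1523  0.2383] open 0.0929 F [-0.86 -1.31 -0.03]
[[-0.961  0.005  0.277]
 [-0.277 -0.003 -0.961]
 [-0.004 -1.     0.004]]
turn deg [-0.25  0.   -0.21] yaw z -73.9
world [-0.0033 -0.0055 -0.0783] tool [0.005  0.0783 0.004 ]
[[324.85222875 276.35169215]]
```

View pics/w1.png

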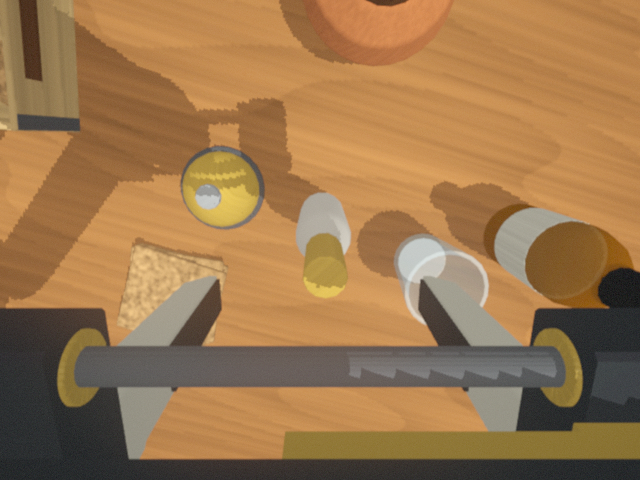

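>>> carry_out(
  motion=[0.003,0.01,0.003,-0.2,0,-0.2,1,0.001,0.02,0.001,0,0,0,1,0.001,0.02,0,0,0,0,1,0,0.018,0,0,0,0,1,0,0.008,0,0,0,0,1],
)

```text
t: 3.6
tool_pos: [0.4866, -0.1636, 0.1593]
orientation: [-0.286, 2.071, -2.077]
force: [-0.9, 0.3, -0.3]
opening: 0.0932
```

```bash
python3 go.py .4896 -.1578 .16
```

```text
t 3.6 pos [ 0.4866 -0.1636  0.1593] open 0.0932 F [-0.9   0.28 -0.3 ]
[[-0.962  0.001  0.271]
 [-0.271 -0.003 -0.962]
 [-0.001 -1.     0.003]]
turn deg [-0.18  0.   -0.04] yaw z -74.2
world [0.003  0.0058 0.0007] tool [-0.0045 -0.0007 -0.0048]
```

>>> carry_out(
  motion=[-0.004,0,-0.004,0,0,0,1,0,0,0,0,0,0,1,0,0,0,0,0,0,1,0,0,0,0,0,0,1,0,0,0,0,0,0,1],
)

```text
t: 4.1
tool_pos: [0.489, -0.16, 0.16]
orientation: [-0.283, 2.072, -2.079]
force: [-0.1, -0.4, -0.2]
opening: 0.093
```

```bash
python3 go.py .4896 -.1578 .16
```

```text
t 4.1 pos [ 0.489 -0.16   0.16 ] open 0.093 F [-0.08 -0.39 -0.24]
[[-0.963  0.002  0.269]
 [-0.269 -0.003 -0.963]
 [-0.001 -1.     0.003]]
turn deg [-0.2   0.   -0.04] yaw z -74.4
world [ 0.0006  0.0022 -0.    ] tool [-0.0012  0.     -0.0019]
```

>>> carry_out(
  motion=[-0.001,0,-0.0018,0,0,0,0.4,0,0,0,0,0,0,0,0,0,0,0,0,0,-0.25,0,0,0,0,0,0,-0.35,0,0,0,0,0,0,-0.4],
  squeeze=25,
)

```text
t: 4.6
tool_pos: [0.4904, -0.1579, 0.1615]
orientation: [-0.282, 2.069, -2.079]
force: [-0.6, -0.5, -0.1]
opening: 0.0576
```

>>> carry_out(
  motion=[0,0,0,0,0,0,-0.45,0,0,0,0,0,0,-0.55,0,0,0,0,0,0,-1,0,0,0,0,0,0,-1,0,0,0,0,0,0,-1],
)

```text
t: 5.1
tool_pos: [0.4902, -0.1579, 0.1612]
orientation: [-0.282, 2.07, -2.079]
force: [-0.3, 0.1, -0.1]
opening: 0.0256
```

>>> carry_out(
  motion=[0,-0.01,0,0,0,0,-1,0,-0.02,0,0,0,0,-1,0,-0.03,0,0,0,0,-1,0,-0.03,0,0,0,0,-1,0,-0.02,0,0,0,0,-1],
)

```text
t: 5.6
tool_pos: [0.4866, -0.156, 0.2713]
orientation: [-0.293, 2.08, -2.077]
force: [0.1, 1.0, -2.1]
opening: 0.0257
```

```bash
python3 go.py .6009 .2014 .29
```

```text
t 5.6 pos [ 0.4866 -0.156   0.2713] open 0.0257 F [ 0.08  0.99 -2.06]
[[-0.963 -0.007  0.27 ]
 [-0.27   0.001 -0.963]
 [ 0.007 -1.    -0.002]]
turn deg [0.14 0.   0.38] yaw z -74.4
world [0.1143 0.3574 0.0187] tool [-0.2064 -0.0193 -0.3134]
```

>>> carry_out(
  motion=[-0.008,-0.004,-0.012,0,0,0.3,-1,-0.014,-0.004,-0.022,0,0,0,-1,-0.018,-0.002,-0.028,0,0,0,-1,-0.018,0,-0.028,0,0,0,-1,-0.018,0,-0.028,0,0,0,-1],
)

```text
t: 6.1
tool_pos: [0.5299, -0.0188, 0.2852]
orientation: [-0.274, 2.078, -2.078]
force: [0.4, 0.1, -2.5]
opening: 0.0255
```

>>> carry_out(
  motion=[-0.018,0,-0.028,0,0,0,-1,-0.018,0,-0.028,0,0,0,-1,-0.018,0,-0.028,0,0,0,-1,-0.018,0,-0.028,0,0,0,-1,-0.016,0,-0.024,0,0,0,-1],
)

```text
t: 6.6
tool_pos: [0.5774, 0.148, 0.2811]
orientation: [-0.281, 2.082, -2.076]
force: [0.1, -0.2, -2.0]
opening: 0.0257
```

```bash
python3 go.py .6009 .2014 .29
```

```text
t 6.6 pos [0.5774 0.148  0.2811] open 0.0257 F [ 0.09 -0.16 -1.96]
[[-0.964 -0.002  0.264]
 [-0.264  0.003 -0.964]
 [ 0.001 -1.    -0.003]]
turn deg [0.18 0.   0.07] yaw z -74.7
world [0.0235 0.0534 0.0089] tool [-0.0368 -0.0088 -0.0453]
```

>>> carry_out(
  motion=[-0.016,-0.002,-0.019,0,0,0,-1,-0.011,0,-0.014,0,0,0,-1,-0.004,0,-0.005,0,0,0,-1,0,0,0,0,0,0,-1,0,0,0,0,0,0,-1],
)

```text
t: 7.1
tool_pos: [0.5942, 0.2022, 0.2778]
orientation: [-0.297, 2.083, -2.074]
force: [0.7, -0.3, -1.8]
opening: 0.0257
```

```bash
python3 go.py .6009 .2014 .26;python3 - <<'E'
from h import *
for n in("scene","top","wrist"): cv2.imwrite(f"pics/{n}2.png",imaging.read_camera(n))
cm=imaging.camera_model("scene")
p=robot.read_state()["tool_pos"]
a=cv2.imread("pics/scene2.png")[120:280,300:500]
cv2.imwrite("pics/s2.png",cv2.resize(a,(750,600)))
E
```

```text
t 7.1 pos [0.5942 0.2022 0.2778] open 0.0257 F [ 0.66 -0.3  -1.83]
[[-0.963 -0.01   0.271]
 [-0.271  0.003 -0.963]
 [ 0.009 -1.    -0.006]]
turn deg [0.33 0.   0.51] yaw z -74.3
world [ 0.0067 -0.0008 -0.0178] tool [-0.0064  0.0178  0.0027]
```

View pics/s2.png

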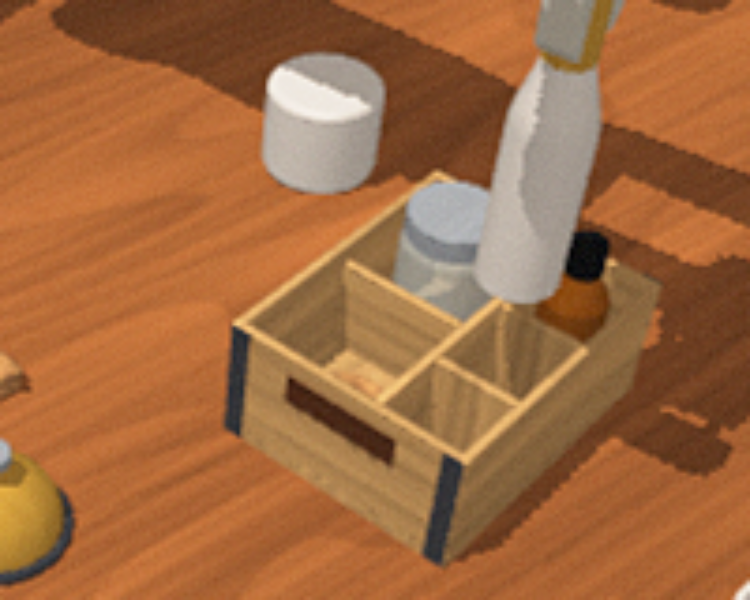

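View pics/wrist2.png

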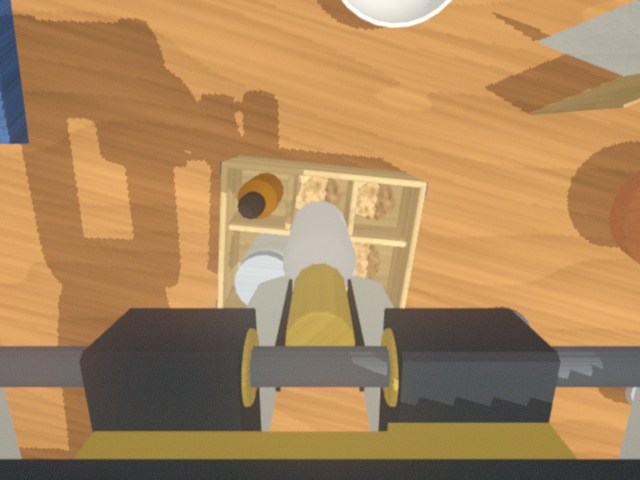

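>>> carry_out(
  motion=[-0.006,0.002,0.002,0.2,0,0.4,-1,0,0.005,0,0,0,0,-1,0,0,0,0,0,0,-1,0,0,0,0,0,0,-1,0,0,0,0,0,0,-1],
)

```text
t: 7.75
tool_pos: [0.6016, 0.1987, 0.2713]
orientation: [-0.282, 2.079, -2.075]
force: [0.4, 0.6, -1.2]
opening: 0.0251
```

```bash
python3 go.py .6009 .2014 .23;cat > tilt.py <<'E'
from h import *
import sys
name=sys.argv[1]; base=float(sys.argv[2])
E
python3 - <<'E'
from h import *
im={n:imaging.read_camera(n) for n in("scene","top")}
s=robot.read_state();p=s["tool_pos"];zb=p[2]-.1612
PROF["slim"]=[(z+zb,r) for z,r in PROF["slim"]]
for n in im:
    cm=imaging.camera_model(n)
    c,_=cv2.findContours((sil(cm,"slim",p[:2])>.5).astype(np.uint8),0,2);cv2.drawContours(im[n],c,-1,(0,255,0),1)
a=cv2.resize(im["scene"][90:230,340:480],(400,400));b=cv2.resize(im["top"][140:280,170:310],(400,400))
cv2.imwrite("pics/ov3.png",cv2.hconcat([a,b]))
E
```

```text
t 7.75 pos [0.6016 0.1987 0.2713] open 0.0251 F [ 0.41  0.57 -1.19]
[[-0.964  0.     0.267]
 [-0.267  0.002 -0.964]
 [-0.    -1.    -0.001]]
turn deg [ 0.09 -0.   -0.03] yaw z -74.5
world [-0.0007  0.0027 -0.0413] tool [ 0.      0.0413 -0.0027]
```

View pics/ov3.png

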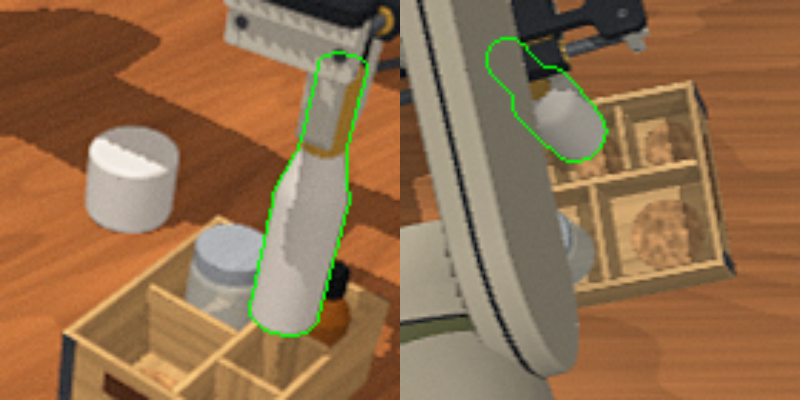

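>>> carry_out(
  motion=[0,0.012,-0.0025,0,0,0,-1,0,0.018,0,0,0,0,-1,0,0.018,0,0,0,0,-1,0,0.018,0,0,0,0,-1,0,0.008,0,0,0,0,-1],
)

```text
t: 8.35
tool_pos: [0.6015, 0.2028, 0.1943]
orientation: [-0.278, 2.078, -2.073]
force: [0.9, -0.1, -2.2]
opening: 0.0258
```

```bash
python3 go.py .6009 .2014 .172
```

```text
t 8.35 pos [0.6015 0.2028 0.1943] open 0.0258 F [ 0.94 -0.11 -2.25]
[[-0.964  0.004  0.267]
 [-0.267  0.003 -0.964]
 [-0.004 -1.    -0.002]]
turn deg [ 0.1  -0.   -0.24] yaw z -74.5
world [-0.0006 -0.0014 -0.0223] tool [0.0011 0.0223 0.0012]
```

>>> carry_out(
  motion=[0.001,0.006,0.001,0,0,-0.2,-1,0,0.006,0,0,0,0,-1,0,0.005,0,0,0,0,-1,0,0.003,0,0,0,0,-1,0,0.002,0,0,0,0,-1],
)

```text
t: 8.85
tool_pos: [0.6009, 0.202, 0.1713]
orientation: [-0.282, 2.078, -2.074]
force: [-3.2, 0.0, 9.1]
opening: 0.0256
```

```bash
python3 go.py .6009 .2014 .171
```

```text
t 8.85 pos [0.6009 0.202  0.1713] open 0.0256 F [-3.22  0.    9.14]
[[-0.964  0.     0.268]
 [-0.268  0.002 -0.964]
 [-0.001 -1.    -0.002]]
turn deg [ 0.11 -0.   -0.06] yaw z -74.5
world [-0.     -0.0006 -0.0003] tool [0.0002 0.0003 0.0005]
```

>>> carry_out(
  motion=[0,-0.0005,0,0,0,0,-1,0,0,0,0,0,0,-0.35,0,0,0,0,0,0,-0.2,0,0,0,0,0,0,0.1,0,0,0,0,0,0,0.1],
)

```text
t: 9.35
tool_pos: [0.6028, 0.2024, 0.1749]
orientation: [-0.276, 2.077, -2.071]
force: [-0.4, -1.0, -0.5]
opening: 0.0483
```

>>> carry_out(
  motion=[0,-0.01,0,0,0,0,0.1,0,-0.02,0,0,0,0,0.1,0,-0.025,0,0,0,0,0.1,0,-0.025,0,0,0,0,0.1,0,-0.01,0,0,0,0,0.1],
)

```text
t: 9.85
tool_pos: [0.601, 0.2017, 0.268]
orientation: [-0.28, 2.078, -2.073]
force: [1.0, 0.3, 0.0]
opening: 0.0513
```

```bash
python3 go.py .5249 -.3596 .26;python3 - <<'E'
from h import *
n="scene";im=imaging.read_camera(n);cm=imaging.camera_model(n)
PROF["slim"]=[(z+.01,r) for z,r in PROF["slim"]]
cv2.imwrite("pics/s3raw.png",im)
for nm,p in(("slim",(.6009,.2014)),("stout",(.5249,-.3596))):
  c,_=cv2.findContours((sil(cm,nm,p)>.5).astype(np.uint8),0,2);cv2.drawContours(im,c,-1,(0,255,0),1)
cv2.imwrite("pics/s3.png",im)
E
```

```text
t 9.85 pos [0.601  0.2017 0.268 ] open 0.0513 F [0.96 0.35 0.05]
[[-0.964  0.002  0.268]
 [-0.268  0.002 -0.964]
 [-0.003 -1.    -0.002]]
turn deg [ 0.11 -0.   -0.15] yaw z -74.5
world [-0.0761 -0.5613 -0.008 ] tool [0.2235 0.0064 0.5205]
```

View pics/s3.png

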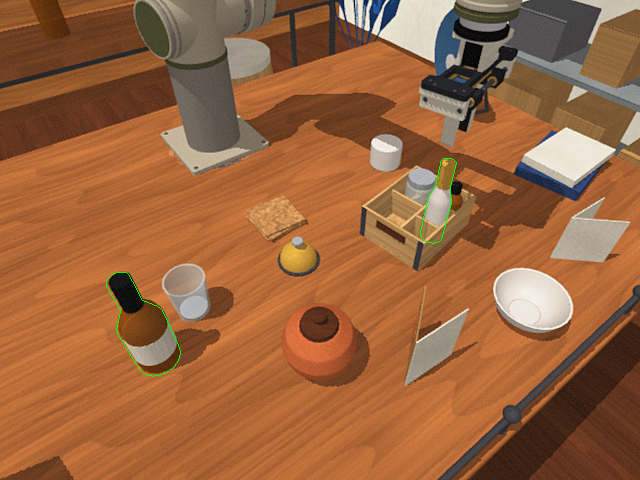

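>>> carry_out(
  motion=[0.014,0,0.03,0,0,0,1,0.019,0,0.044,0,0,0,1,0.019,0,0.044,0,0,0,1,0.019,0,0.044,0,0,0,1,0.019,0,0.044,0,0,0,1],
)

```text
t: 10.4
tool_pos: [0.5689, -0.0208, 0.2651]
orientation: [-0.29, 2.074, -2.064]
force: [0.4, 0.2, -0.2]
opening: 0.0867
```

>>> carry_out(
  motion=[0.019,0,0.044,0,0,0,1,0.019,0,0.044,0,0,0,1,0.019,0,0.044,0,0,0,1,0.019,0,0.044,0,0,0,1,0.015,0,0.03,0,0,0,1],
)

```text
t: 10.9
tool_pos: [0.5339, -0.2537, 0.2591]
orientation: [-0.293, 2.078, -2.064]
force: [-0.2, 0.6, -0.2]
opening: 0.0932
```

```bash
python3 go.py .5249 -.3596 .26
```

```text
t 10.9 pos [ 0.5339 -0.2537  0.2591] open 0.0932 F [-0.21  0.59 -0.16]
[[-0.961 -0.001  0.277]
 [-0.277  0.006 -0.961]
 [-0.    -1.    -0.006]]
turn deg [ 0.37 -0.   -0.03] yaw z -73.9
world [-0.009  -0.1059  0.0009] tool [ 0.038  -0.0016  0.0992]
```

>>> carry_out(
  motion=[0.013,0,0.035,0.3,0,0,1,0.012,0,0.03,0,0,0,1,0.007,0,0.018,0,0,0,1,0.002,0,0.004,0,0,0,1,0,0,0,0,0,0,1],
)

```text
t: 11.4
tool_pos: [0.5213, -0.3538, 0.2535]
orientation: [-0.291, 2.082, -2.071]
force: [-0.5, 0.9, -0.3]
opening: 0.0932
```

```bash
python3 go.py .5249 -.3596 .26;python3 - <<'E'
from h import *
im=imaging.read_camera("wrist");cm=imaging.camera_model("wrist")
for z in(.202,.142):
  c=cv2.convexHull(proj(cm,np.c_[.5249+.015*np.cos(A),-.3596+.015*np.sin(A),0*A+z]).astype(np.int32));cv2.polylines(im,[c],True,(0,255,0),1)
cv2.imwrite("pics/w4.png",im)
E
```

```text
t 11.4 pos [ 0.5213 -0.3538  0.2535] open 0.0932 F [-0.49  0.95 -0.29]
[[-0.963 -0.005  0.271]
 [-0.271  0.005 -0.963]
 [ 0.004 -1.    -0.006]]
turn deg [0.34 0.   0.2 ] yaw z -74.3
world [ 0.0036 -0.0058  0.0065] tool [-0.0019 -0.0066  0.0065]
```

View pics/w4.png

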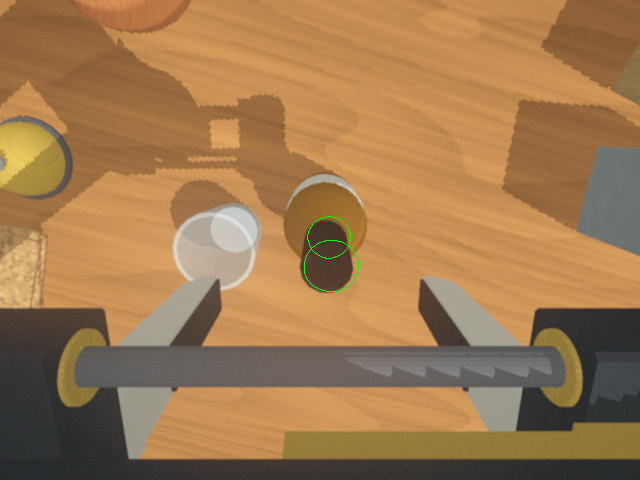

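>>> carry_out(
  motion=[-0.0015,0.01,0.003,0.3,0,0.2,1,0,0.02,0.001,0,0,0,1,0,0.02,0,0,0,0,1,0,0.018,0,0,0,0,1,0,0.008,0,0,0,0,1],
)

```text
t: 11.95
tool_pos: [0.5282, -0.3503, 0.1754]
orientation: [-0.29, 2.065, -2.07]
force: [-0.7, 0.7, -0.2]
opening: 0.0932
```

```bash
python3 go.py .524 -.357 .174
```

```text
t 11.95 pos [ 0.5282 -0.3503  0.1754] open 0.0932 F [-0.69  0.69 -0.25]
[[-0.96   0.005  0.279]
 [-0.279 -0.001 -0.96 ]
 [-0.004 -1.     0.003]]
turn deg [-0.15  0.   -0.25] yaw z -73.8
world [-0.0042 -0.0067 -0.0014] tool [0.0059 0.0014 0.0052]
```

>>> carry_out(
  motion=[0.005,0.001,0.005,0,0,-0.2,1,0,0,0,0,0,0,1,0,0,0,0,0,0,1,0,0,0,0,0,0,1,0,0,0,0,0,0,1],
)

```text
t: 12.45
tool_pos: [0.5259, -0.3553, 0.1755]
orientation: [-0.295, 2.064, -2.071]
force: [0.7, 0.8, 0.1]
opening: 0.0931
```

```bash
python3 go.py .524 -.357 .174
```

```text
t 12.45 pos [ 0.5259 -0.3553  0.1755] open 0.0931 F [0.7  0.82 0.06]
[[-0.959  0.003  0.282]
 [-0.282 -0.003 -0.959]
 [-0.002 -1.     0.004]]
turn deg [-0.21  0.   -0.09] yaw z -73.6
world [-0.0019 -0.0017 -0.0015] tool [0.0023 0.0015 0.0011]
```

>>> carry_out(
  motion=[0.002,0.001,0.001,0,0,0,0.4,0,0,0,0,0,0,0,0,0,0,0,0,0,-0.15,0,0,0,0,0,0,-0.25,0,0,0,0,0,0,-0.3],
  squeeze=35,
)

```text
t: 12.95
tool_pos: [0.5246, -0.3577, 0.176]
orientation: [-0.293, 2.061, -2.072]
force: [0.9, 0.4, -0.2]
opening: 0.0576
```

>>> carry_out(
  motion=[0,0,0,0,0,0,-0.35,0,0,0,0,0,0,-0.45,0,0,0,0,0,0,-1,0,0,0,0,0,0,-1,0,0,0,0,0,0,-1],
)

```text
t: 13.45
tool_pos: [0.5245, -0.3575, 0.1756]
orientation: [-0.294, 2.062, -2.072]
force: [-0.8, 0.3, 0.6]
opening: 0.03
```

```bash
python3 go.py .524 -.357 .174
```

```text
t 13.45 pos [ 0.5245 -0.3575  0.1756] open 0.03 F [-0.77  0.29  0.64]
[[-0.959  0.004  0.282]
 [-0.282 -0.004 -0.959]
 [-0.003 -1.     0.005]]
turn deg [-0.29  0.   -0.16] yaw z -73.6
world [-0.0005  0.0005 -0.0016] tool [ 0.0004  0.0016 -0.0006]
```

>>> carry_out(
  motion=[0,-0.01,0,0,0,0,-1,0,-0.02,0,0,0,0,-1,0,-0.03,0,0,0,0,-1,0,-0.03,0,0,0,0,-1,0,-0.02,0,0,0,0,-1],
)

```text
t: 13.95
tool_pos: [0.5208, -0.3544, 0.2827]
orientation: [-0.305, 2.078, -2.064]
force: [0.5, -0.1, -3.5]
opening: 0.0294
```

```bash
python3 go.py .5381 .1444 .29
```

```text
t 13.95 pos [ 0.5208 -0.3544  0.2827] open 0.0294 F [ 0.53 -0.08 -3.47]
[[-0.959 -0.008  0.282]
 [-0.282  0.005 -0.959]
 [ 0.006 -1.    -0.007]]
turn deg [0.42 0.   0.34] yaw z -73.6
world [0.0173 0.4988 0.0073] tool [-0.1571 -0.0047 -0.4738]
```

>>> carry_out(
  motion=[-0.005,-0.003,-0.014,0.3,0,0.3,-1,-0.009,-0.003,-0.026,0,0,0,-1,-0.011,0,-0.033,0,0,0,-1,-0.011,0,-0.034,0,0,0,-1,-0.011,0,-0.034,0,0,0,-1],
)

```text
t: 14.45
tool_pos: [0.5255, -0.2027, 0.2896]
orientation: [-0.29, 2.071, -2.072]
force: [2.0, 0.2, -3.8]
opening: 0.0293
```

>>> carry_out(
  motion=[-0.011,0,-0.034,0,0,0,-1,-0.011,0,-0.034,0,0,0,-1,-0.011,0,-0.034,0,0,0,-1,-0.011,0,-0.034,0,0,0,-1,-0.011,0,-0.034,0,0,0,-1],
)

```text
t: 14.95
tool_pos: [0.5264, -0.0116, 0.2838]
orientation: [-0.297, 2.078, -2.069]
force: [1.2, -0.2, -3.2]
opening: 0.0296
```

```bash
python3 go.py .5381 .1444 .29
```

```text
t 14.95 pos [ 0.5264 -0.0116  0.2838] open 0.0296 F [ 1.17 -0.22 -3.2 ]
[[-0.961 -0.005  0.277]
 [-0.277  0.004 -0.961]
 [ 0.004 -1.    -0.005]]
turn deg [0.28 0.   0.21] yaw z -73.9
world [0.0117 0.156  0.0062] tool [-0.0544 -0.0057 -0.1467]
```

>>> carry_out(
  motion=[-0.012,-0.002,-0.034,0.2,0,0.2,-1,-0.012,-0.001,-0.034,0,0,0,-1,-0.012,0,-0.032,0,0,0,-1,-0.01,0,-0.024,0,0,0,-1,-0.006,0,-0.014,0,0,0,-1],
)

```text
t: 15.45
tool_pos: [0.5312, 0.1483, 0.2814]
orientation: [-0.305, 2.076, -2.066]
force: [0.0, -0.2, -4.1]
opening: 0.0299
```

>>> carry_out(
  motion=[0,0,0,0,0,0,-1,0,0,0,0,0,0,-1,0,0,0,0,0,0,-1,0,0,0,0,0,0,-1,0,0,0,0,0,0,-1],
)

```text
t: 15.95
tool_pos: [0.5278, 0.1501, 0.278]
orientation: [-0.313, 2.077, -2.066]
force: [1.2, 0.5, -3.4]
opening: 0.0293
```

```bash
python3 go.py .5381 .1444 .25; python3 - <<'E'
from h import *
im={n:imaging.read_camera(n) for n in("scene","top")}
s=robot.read_state();p=s["tool_pos"];zb=p[2]-.1756
PROF["stout"]=[(z+zb,r) for z,r in PROF["stout"]]
for n in im:
    cm=imaging.camera_model(n)
    c,_=cv2.findContours((sil(cm,"stout",p[:2])>.5).astype(np.uint8),0,2);cv2.drawContours(im[n],c,-1,(0,255,0),1)
a=cv2.resize(im["scene"][100:280,320:500],(400,400));b=cv2.resize(im["top"][140:280,170:310],(400,400))
cv2.imwrite("pics/ov5.png",cv2.hconcat([a,b]))
E
```

```text
t 15.95 pos [0.5278 0.1501 0.278 ] open 0.0293 F [ 1.23  0.48 -3.43]
[[-0.959 -0.013  0.284]
 [-0.284  0.003 -0.959]
 [ 0.011 -1.    -0.007]]
turn deg [0.38 0.   0.64] yaw z -73.5
world [ 0.0103 -0.0057 -0.028 ] tool [-0.0086  0.0279  0.0086]
```

View pics/ov5.png

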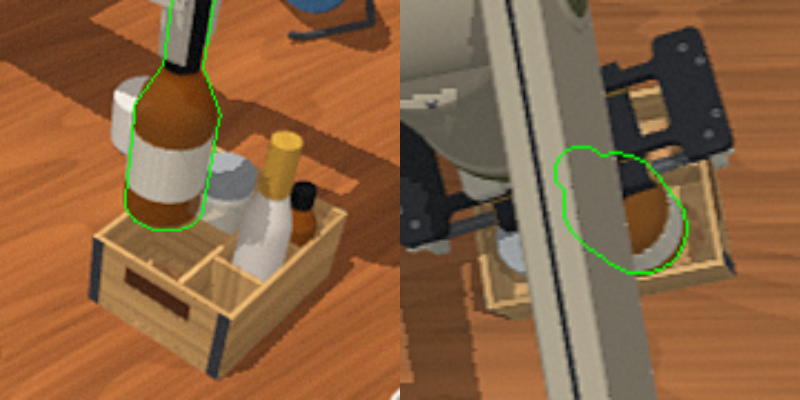

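>>> carry_out(
  motion=[-0.008,0.002,0.008,0.3,0,0.5,-1,0,0.005,0,0,0,0,-1,0,0,0,0,0,0,-1,0,0,0,0,0,0,-1,0,0,0,0,0,0,-1],
)

```text
t: 16.55
tool_pos: [0.5392, 0.1431, 0.2702]
orientation: [-0.3, 2.069, -2.068]
force: [0.5, -0.4, -3.3]
opening: 0.0293
```

```bash
python3 go.py .5381 .1444 .25
```

```text
t 16.55 pos [0.5392 0.1431 0.2702] open 0.0293 F [ 0.46 -0.35 -3.28]
[[-0.959 -0.002  0.283]
 [-0.283  0.    -0.959]
 [ 0.002 -1.    -0.001]]
turn deg [0.05 0.   0.09] yaw z -73.6
world [-0.0011  0.0013 -0.0202] tool [ 0.0006  0.0202 -0.0015]
```

>>> carry_out(
  motion=[0.0006,0.008,-0.001,0,0,0,-1,0,0.01,0,0,0,0,-1,0,0.01,0,0,0,0,-1,0,0.006,0,0,0,0,-1,0,0,0,0,0,0,-1],
)

```text
t: 17.05
tool_pos: [0.5374, 0.1443, 0.2323]
orientation: [-0.302, 2.069, -2.068]
force: [-0.4, -0.6, -4.4]
opening: 0.0294
```

```bash
python3 go.py .5381 .1444 .20
```

```text
t 17.05 pos [0.5374 0.1443 0.2323] open 0.0294 F [-0.39 -0.58 -4.43]
[[-0.959 -0.003  0.283]
 [-0.283  0.    -0.959]
 [ 0.003 -1.    -0.001]]
turn deg [0.06 0.   0.17] yaw z -73.5
world [ 0.0007  0.0001 -0.0323] tool [-0.0008  0.0323  0.0002]
```

>>> carry_out(
  motion=[-0.0006,0.006,0,0,0,0.1,-1,0,0.01,0,0,0,0,-1,0,0.01,0,0,0,0,-1,0,0.008,0,0,0,0,-1,0,0.002,0,0,0,0,-1],
)

```text
t: 17.55
tool_pos: [0.538, 0.1445, 0.1932]
orientation: [-0.3, 2.069, -2.067]
force: [0.1, -0.7, -3.4]
opening: 0.0297
```

```bash
python3 go.py .5381 .1444 .1855
```

```text
t 17.55 pos [0.538  0.1445 0.1932] open 0.0297 F [ 0.07 -0.69 -3.43]
[[-0.959 -0.001  0.283]
 [-0.283  0.001 -0.959]
 [ 0.001 -1.    -0.001]]
turn deg [0.06 0.   0.05] yaw z -73.6
world [ 0.0001 -0.0001 -0.0077] tool [-0.      0.0077  0.0002]
```

>>> carry_out(
  motion=[0,0.003,0,0,0,0,-1,0,0.003,0,0,0,0,-1,0,0.002,0,0,0,0,-1,0,0.001,0,0,0,0,-1,0,0,0,0,0,0,-1],
)

```text
t: 18.05
tool_pos: [0.5394, 0.1449, 0.1861]
orientation: [-0.296, 2.067, -2.065]
force: [-0.0, 0.3, -4.2]
opening: 0.0293
```

```bash
python3 go.py .5381 .1444 .1855
```

```text
t 18.05 pos [0.5394 0.1449 0.1861] open 0.0293 F [-0.    0.28 -4.18]
[[-0.959  0.003  0.283]
 [-0.283  0.002 -0.959]
 [-0.003 -1.    -0.001]]
turn deg [ 0.05 -0.   -0.17] yaw z -73.5
world [-0.0013 -0.0005 -0.0006] tool [0.0014 0.0006 0.0001]
```

>>> carry_out(
  motion=[0.001,0.001,0,0,0,-0.1,-1,0,0.0015,0,0,0,0,-1,0,0.0015,0,0,0,0,-1,0,0.001,0,0,0,0,-1,0,0,0,0,0,0,-1],
)

```text
t: 18.55
tool_pos: [0.5398, 0.1451, 0.1858]
orientation: [-0.293, 2.066, -2.063]
force: [0.6, 0.4, -4.0]
opening: 0.0294
```

```bash
python3 go.py .5381 .1444 .1855
```

```text
t 18.55 pos [0.5398 0.1451 0.1858] open 0.0294 F [ 0.59  0.36 -3.97]
[[-0.959  0.006  0.283]
 [-0.283  0.002 -0.959]
 [-0.006 -1.    -0.001]]
turn deg [ 0.03 -0.   -0.35] yaw z -73.5
world [-0.0017 -0.0007 -0.0003] tool [0.0018 0.0003 0.0002]
```

>>> carry_out(
  motion=[0.001,0.003,0,0,0,-0.3,-1,0,0.003,0,0,0,0,-1,0,0,0,0,0,0,-1,0,0,0,0,0,0,-1,0,0,0,0,0,0,-1],
)

```text
t: 19.05
tool_pos: [0.5421, 0.1459, 0.1856]
orientation: [-0.288, 2.064, -2.061]
force: [-0.9, -0.0, -0.9]
opening: 0.0297
```

```bash
python3 go.py .5381 .1444 .1855
```

```text
t 19.05 pos [0.5421 0.1459 0.1856] open 0.0297 F [-0.86 -0.04 -0.95]
[[-0.959  0.01   0.284]
 [-0.284  0.003 -0.959]
 [-0.01  -1.    -0.   ]]
turn deg [ 0.01 -0.   -0.59] yaw z -73.5
world [-0.004  -0.0015 -0.0001] tool [0.0042 0.0001 0.0003]
```

>>> carry_out(
  motion=[0.002,0,0,0,0,-0.3,-1,0,0,0,0,0,0,-0.3,0,0,0,0,0,0,-0.15,0,0,0,0,0,0,0.15,0,0,0,0,0,0,0.15],
)

```text
t: 19.55
tool_pos: [0.5405, 0.1452, 0.1856]
orientation: [-0.293, 2.066, -2.064]
force: [-0.4, -0.1, 0.0]
opening: 0.0503
```

>>> carry_out(
  motion=[0,-0.01,0,0,0,0,0.15,0,-0.02,0,0,0,0,0.15,0,-0.025,0,0,0,0,0.15,0,-0.025,0,0,0,0,0.15,0,-0.01,0,0,0,0,0.15],
)

```text
t: 20.05
tool_pos: [0.5385, 0.1448, 0.2786]
orientation: [-0.298, 2.067, -2.066]
force: [-0.2, 0.2, -0.0]
opening: 0.0539
```

```bash
python3 go.py .487 -.0555 .26;cat > chk.py <<'E'
from h import *
import sys
n="scene";im=imaging.read_camera(n);cm=imaging.camera_model(n)
for k in("slim","stout"): PROF[k]=[(z+.01,r) for z,r in PROF[k]]
for nm,p in(("slim",(.6009,.2014)),("stout",(.5381,.1444))):
  c,_=cv2.findContours((sil(cm,nm,p)>.5).astype(np.uint8),0,2);cv2.drawContours(im,c,-1,(0,255,0),1)
cv2.imwrite(sys.argv[1],cv2.resize(im[100:300,240:500],(780,600)))
E
python3 chk.py pics/c6.png
```

```text
t 20.05 pos [0.5385 0.1448 0.2786] open 0.0539 F [-0.16  0.19 -0.05]
[[-0.959  0.001  0.283]
 [-0.283  0.001 -0.959]
 [-0.001 -1.    -0.   ]]
turn deg [ 0.02 -0.   -0.07] yaw z -73.5
world [-0.0515 -0.2003 -0.0186] tool [0.1062 0.0185 0.1774]
```

View pics/c6.png

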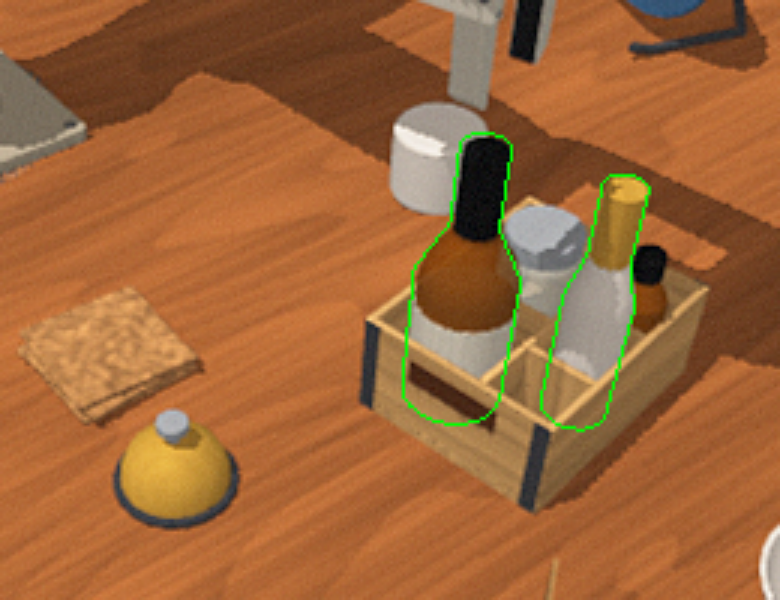

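>>> carry_out(
  motion=[0.012,0,0.02,0,0,0,-1,0.02,0,0.034,0,0,0,-1,0.022,0,0.038,0,0,0,-1,0.022,0,0.036,0,0,0,-1,0.012,0,0.022,0,0,0,-1],
)

```text
t: 20.6
tool_pos: [0.4957, -0.0255, 0.2765]
orientation: [-0.305, 2.064, -2.06]
force: [0.4, 0.0, -0.5]
opening: 0.0183
```

>>> carry_out(
  motion=[0.004,0.01,0.008,0,0,0,-1,0,0.03,0,0,0,0,-1,0,0.02,0,0,0,0,-1,0,0,0,0,0,0,-1,0,0,0,0,0,0,-1],
)

```text
t: 21.1
tool_pos: [0.4925, -0.0364, 0.2105]
orientation: [-0.302, 2.07, -2.063]
force: [-0.4, 0.8, 0.7]
opening: 0.0005
```

```bash
python3 go.py .487 -.0555 .12
```

```text
t 21.1 pos [ 0.4925 -0.0364  0.2105] open 0.0005 F [-0.4   0.8   0.65]
[[-0.958 -0.002  0.285]
 [-0.285  0.003 -0.958]
 [ 0.001 -1.    -0.003]]
turn deg [0.19 0.   0.05] yaw z -73.4
world [-0.0055 -0.0191 -0.0905] tool [0.0106 0.0904 0.017 ]
```

>>> carry_out(
  motion=[0.008,0.01,0.013,0,0,0,-1,0.002,0.02,0.003,0,0,0,-1,0,0.025,0,0,0,0,-1,0,0.02,0,0,0,0,-1,0,0.005,0,0,0,0,-1],
)

```text
t: 21.6
tool_pos: [0.4917, -0.0529, 0.1339]
orientation: [-0.297, 2.062, -2.06]
force: [-0.7, 0.1, 0.3]
opening: 0.0003
```

```bash
python3 go.py .487 -.0555 .085; python3 - <<'E'
from h import *
im=imaging.read_camera("scene")
cv2.imwrite("pics/c7.png",cv2.resize(im[160:300,220:400],(720,560)))
E
```

```text
t 21.6 pos [ 0.4917 -0.0529  0.1339] open 0.0003 F [-0.71  0.11  0.28]
[[-0.957  0.007  0.289]
 [-0.289  0.002 -0.957]
 [-0.007 -1.     0.   ]]
turn deg [-0.01  0.   -0.42] yaw z -73.2
world [-0.0047 -0.0026 -0.0489] tool [0.0056 0.0489 0.0011]
```

View pics/c7.png

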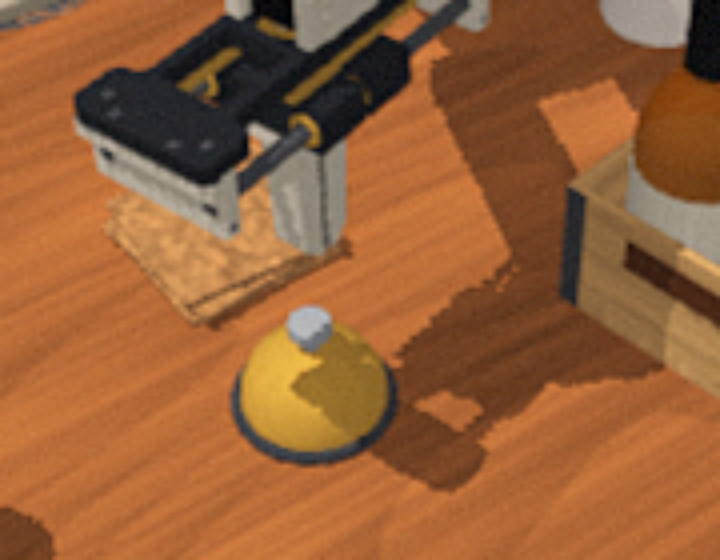

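Aligned with the bell; descending to about 8 mm above the button.

>>> carry_out(
  motion=[0.005,0.01,0.001,0,0,-0.4,-1,0,0.015,0,0,0,0,-1,0,0.013,0,0,0,0,-1,0,0.004,0,0,0,0,-1,0,0,0,0,0,0,-1],
)

```text
t: 22.15
tool_pos: [0.4895, -0.0553, 0.0922]
orientation: [-0.301, 2.059, -2.063]
force: [0.3, -0.2, 0.1]
opening: 0.0006
```

```bash
python3 go.py .487 -.0555 .069
```

```text
t 22.15 pos [ 0.4895 -0.0553  0.0922] open 0.0006 F [ 0.25 -0.16  0.09]
[[-0.957  0.005  0.29 ]
 [-0.29  -0.001 -0.957]
 [-0.004 -1.     0.003]]
turn deg [-0.15  0.   -0.24] yaw z -73.1
world [-0.0025 -0.0002 -0.0232] tool [ 0.0026  0.0232 -0.0006]
```

>>> carry_out(
  motion=[0.002,0.006,0,0,0,0,-1,0,0.006,0,0,0,0,-1,0,0.005,0,0,0,0,-1,0,0.005,0,0,0,0,-1,0,0.004,0,0,0,0,-1],
)

```text
t: 22.65
tool_pos: [0.4891, -0.0563, 0.0684]
orientation: [-0.299, 2.058, -2.063]
force: [-24.3, 5.1, 56.3]
opening: 0.0007
```

```bash
python3 go.py .487 -.0555 .069
```

```text
t 22.65 pos [ 0.4891 -0.0563  0.0684] open 0.0007 F [-24.34   5.1   56.26]
[[-0.957  0.007  0.29 ]
 [-0.29  -0.002 -0.957]
 [-0.006 -1.     0.004]]
turn deg [-0.21  0.   -0.35] yaw z -73.1
world [-0.0021  0.0008  0.0006] tool [ 0.0018 -0.0006 -0.0014]
```

>>> carry_out(
  motion=[0,-0.005,0,0,0,0,-1,0,-0.02,0,0,0,0,-1,0,-0.03,0,0,0,0,-1,0,-0.04,0,0,0,0,-1,0,-0.04,0,0,0,0,-1],
)

```text
t: 23.15
tool_pos: [0.4845, -0.0553, 0.2013]
orientation: [-0.31, 2.066, -2.064]
force: [0.9, 0.3, 0.1]
opening: 0.0003
```

>>> carry_out(
  motion=[0,-0.03,0,0,0,0,-1,0,-0.01,0,0,0,0,-1,0,0,0,0,0,0,-1,0,0,0,0,0,0,-1,0,0,0,0,0,0,-1],
)

```text
t: 23.65
tool_pos: [0.4868, -0.0558, 0.2452]
orientation: [-0.303, 2.061, -2.064]
force: [0.2, 0.6, -0.2]
opening: 0.0005
```

```bash
python3 go.py; python3 chk.py pics/c8.png; python3 - <<'E'
from h import *
cv2.imwrite("pics/s8.png",imaging.read_camera("scene"))
E
```

```text
t 23.65 pos [ 0.4868 -0.0558  0.2452] open 0.0005 F [ 0.23  0.61 -0.21]
[[-0.957  0.003  0.29 ]
 [-0.29  -0.001 -0.957]
 [-0.002 -1.     0.002]]
turn deg [-0.11  0.   -0.14] yaw z -73.1
```

View pics/c8.png

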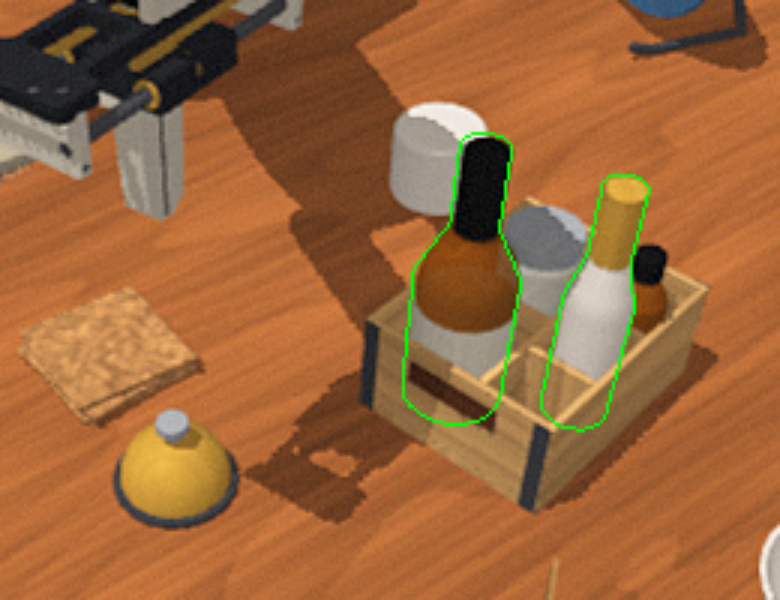

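View pics/s8.png

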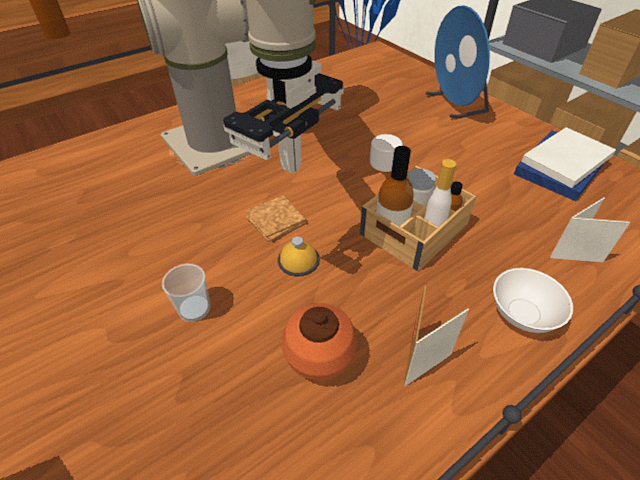

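Both bottles stand upright in their cells, at the expected outlines. The plunger is back up (about (297,241)), the bystanders have not moved, and the arm is clear.

```bash
python3 -c "
from plant import robot
print(robot.close_job())"
```

```text
the job is handed in; nothing more can be done
None
```

The job is done and handed in after about 24 s of the 69 s allowed. No verdict was reported.

- **Bottles:** I stood the slim bottle in the middle narrow cell and the stout bottle in the right wide cell, lowering each to the floor before letting go. In the last picture both were upright and within about 2 mm of the outlines expected at the cell middles.
- **Bell:** I pressed the plunger fully down with the closed fingertips and let it come back up. The last picture shows it up.
- **Bystanders:** The tumbler, pot, candle, jar and tiny bottle looked unmoved in the last picture. I judged this by eye and did not measure it.
- **Bell press harder than needed:** the press ended at about 56 N on the wrist, where 4.5 N was enough. That is under the 120 N wrist limit. It is over the 40 N limit for the arm and gripper body, but only the fingertips touched the bell.
- **Stout bottle set-down:** the tool drifted about 4 mm and tilted about 0.6° as the bottle touched the floor, and I released it there. The picture after release showed the bottle where it should be.

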